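# Turn the pill carousel to the open compartment and shut it

## Robot

A 6-joint arm with a two-finger parallel gripper is mounted at the origin on the work surface. World frame = base frame: x ahead of the robot, y to its left, z up, the work surface at z = 0. Lengths are in m, angles in rad, forces in N, time in s.
With the tool pointing down it reaches from about 0.425 to 0.95 m from the base axis. Payload 3.5 kg.
Tool frame: the origin (TCP) lies at the centre of the arm's flange, where the gripper is bolted on; the fingertips stand 173 mm ahead of it and the grasp point (between the pads) lies 155 mm ahead of it; z points along the fingers, y is the direction in which the jaws open and shut (so a half turn about z gives the same grasp; the last joint's range is limited). The gripper opens to 85 mm and grips with 20 to 120 N. Pads are 22 mm wide; open, the fingers measure 114 mm over their backs; the gripper's body (76 mm by 85 mm) begins 54 mm behind the grasp point. The pads swing forward as they close: fully open they stand 13 mm farther back than shut.
Start: joints at [0.984, 0.286, 1.577, -0, 1.279, -0.15], TCP at [0.286, 0.612, 0.405] pointing down, gripper open.
Joint ranges: [-2.77, 2.77], [-0.9, 2.22], [0.21, 2.48], [-1.53, 4.67], [0.24, 2.81], [-2.84, 2.84]. Speed limits (rad/s): [2.79, 2.79, 3.14, 3.14, 3.14, 3.14].

## Interface

Orientations are given as a 3x3 rotation matrix whose columns are the frame's x, y, z axes.
In Python, from station import manip gives the robot as it stands. The module is installed in compiled form; this text tells all that it offers.
- The arm moves only by the tool play_rows, never from a script. Its argument "plan" is a list of rows, each an object with "travel": the shift along the tool's x, y, z in m, a list of three; "dr": the turn, a rotation vector about the tool's x, y, z in rad, a list of three; "fingers": the gripper command: -1 is shut, 1 is fully open, values between are in proportion. In form: [{"travel": [dx, dy, dz], "dr": [ax, ay, az], "fingers": fingers}, ...]. A call has 1 to 12 rows; each row is the pose to reach, as a shift and turn from the pose measured when the call began, along the tool's axes at that moment; what a row does not reach only later rows make up. A row lasts 1/12 s, in which the tool goes at most 41.7 mm and 7.16 degrees, less where a joint would pass 70% of its speed; a pose out of reach is approached as far as the arm can. A call with a gripper value outside its range is refused whole. The fingers move at their own pace and stop on an object; the grip force is fixed at half the most. Time passes only in rows, so rows that repeat a pose let the fingers close. It gives the time, the measured TCP pose, the force and the opening at its end, in the units of the state.
- manip.get_state(): the state, without advancing time (a new reading comes with each control period).
- manip.capture(name): name is "scene" or "top"; returns the picture (384x512x3 uint8, red, green, blue); there is no depth.
- manip.camera_info(name): a dict with "fx", "fy", "cx", "cy" (pixels), "dist_coeffs" ([k1, k2, p1, p2, k3] as OpenCV has them; the pictures are not rectified), "xyz" and "rotation" of the camera in the world. Camera axes: x right, y up, looking along -z (the intrinsics and any distortion apply to the point x, -y, -z); pixel columns grow to the right and rows downward; lengths in m; the calibration is good to about 2 mm. A picture is of the moment at which its call begins. camera_info takes no time and is no camera call.
- manip.hand_in(): hands the job in, once; it reports no verdict.
The state is a dict: "t": time; "joint_pos": joint angles; "dq": joint speeds; "joint_efforts": joint torques, N m; "tool_pos": TCP position; "orientation": TCP orientation; "contact_force": force on the tool from outside, world axes, zero at the start; "wrist_torque": the same for the moment, N m; "width": finger opening in m.
Only numpy, scipy, OpenCV 4.12 (cv2) and the standard library are available. Lean on these libraries where they do the work, as an engineer would, in place of code of your own. Each camera call takes 0.05 s, during which the arm holds its last target.

## Task

Push the rim of the round weekly pill organizer with your fingertips to turn it, either way, until the compartment whose lid is popped up stands squarely at the pointer on the organizer's foot. Leave it standing there, and only then press that lid down fully shut with a fingertip. Do not lift the organizer or shove it along the board, do not touch the lid before its compartment has reached the pointer, and leave the tumbler, measuring cup and tin where they stand.

Things in the scene. Friction and masses are not known exactly. Their poses are not given: they have to be found in the camera images.
- dock: Round grey weighted foot of the organizer, 210 mm across, 12 mm high, loose on the board (about 1.4 kg in all; pushes of a few N do not slide it). Origin: centre of its underside, on the vertical turning axis. Its own -x axis runs to the pointer: a flat grey tongue, 30 mm wide, under 11 mm high, poking out from under the rim to 160 mm from the axis, roughly towards the robot.
- carousel (a joint): Angle (rad) of the turning part on the foot, positive anticlockwise from above; 0 or any whole turn = the open compartment exactly at the pointer. Turns endlessly both ways and stays where left (friction about 0.08 N m, under 1 N at the rim; no coasting). A flat white rim disc, radius 125 mm, top 20 mm above the board, carries the pegs and the navy drum.
- cell (a point): Middle of the upper edge of the open compartment's outer wall, 86 mm from the turning axis, 46 mm above the board. Turns with the carousel.
- front (a point): Point fixed to the foot, 86 mm from the turning axis and 46 mm above the board, straight above the line from the axis to the pointer: where point cell belongs.
- lid (a joint): Angle (rad) of the popped-up lid: 0 = shut flat, 1.0 = fully open. A wedge 3 mm thick like the other six, hinged on its inner edge 34 mm from the turning axis and 46.5 mm above the board; its outer edge rises. Stays at any angle (stiff hinge, about 0.02 N m: under 1 N at the lip) and shuts, being smooth plastic, by pressing straight down on its outer half.
- lip (a point): Outer tip of the popped-up lid's lip, upper side, 62 mm from its hinge.
- tumbler: Glass shot tumbler, 48 mm wide, 58 mm high, loose. Origin: centre of its underside. To be left alone.
- measure: Stainless measuring cup, 68 mm wide, 45 mm high, with a flat handle reaching to 108 mm along its own +x; loose. Origin: centre of the cup's underside. To be left alone.
- tin: Flat aluminium tin with a hinged lid (shut), 64 x 87 x 27 mm, loose. Origin: centre of its underside. To be left alone.
- hub (a point): Centre of the top of the navy plastic drum, on the turning axis, 51 mm above the board. The drum has radius 86 mm and seven equal compartments with wedge-shaped lids; shut lids have their tops 49.5 mm above the board and a small lip reaching to 96 mm from the axis.
- peg (a point): Top of one of seven equal upright white pegs on the rim, 12 mm thick, from the disc up to 53 mm above the board, axes 115 mm from the turning axis; push them sideways along the rim to turn it. They stand between compartments, pi/7 rad either side of each compartment's middle; this one is next to the open compartment, clockwise of it seen from above.

How it is judged:
On the way:
1. the open compartment stands still at the pointer (site cell within 14 mm of site front), its lid still up (over 0.3 rad) (horizontal distance between cell and front below 0.014 m and value of joint lid above 0.3 rad and velocity of joint carousel between -0.05 and 0.05 rad/s), for 0.3 s.
At the end, for the whole second after the job is handed in: The compartment that was open is at the pointer (within 14 mm at the drum's edge, about 9 degrees), its lid is shut (under 0.08 rad), the carousel is at rest and the foot stands flat on the board (horizontal distance between cell and front below 0.014 m and value of joint lid below 0.08 rad and velocity of joint carousel between -0.05 and 0.05 rad/s and height (world z) of dock below 0.006 m and angle between dock's own z axis and vertical below 0.05 rad); the robot touches nothing.
It fails at once if the robot touches the popped-up lid while its compartment is not at the pointer (more than 22 mm away) (contact force between any of the fingers, the arm and lid above 0.3 N and horizontal distance between cell and front above 0.022 m).
It fails at once if the organizer is lifted (10 mm), tipped (0.12 rad) or shoved along the board (30 mm) (height (world z) of dock above 0.01 m or angle between dock's own z axis and vertical above 0.12 rad or distance of dock from where it was at the start of the episode above 0.03 m).
It fails at once if the tumbler, measuring cup or tin is moved more than 20 mm or tipped (distance of any of tumbler, measure, tin from where it was at the start of the episode above 0.02 m or angle between any of tumbler, measure, tin's own z axis and vertical above 0.3 rad).
It also fails if it takes over 54 s, if anything falls off the work surface, if the arm or the gripper's body presses on something with over 40 N, if the wrist force passes 120 N, or if a joint passes its speed limit or range.

## Working session

There is one attempt and no reset: what is moved stays moved. The work goes in short steps, Python scripts to look and compute and a tool call to move; the robot and the scene stay as the last step left them, time stands still between calls to the robot, and variables do not carry over. Pictures are saved under pics/ and viewed, and the job is handed in when it is done.

Besides the shell and the picture viewer there is one more tool, called in YAML: its name, and indented under it one key for each argument. play_rows: Moves the arm, as the interface text tells. Its arguments: {"type":"object","properties":{"plan":{"type":"array","items":{"type":"object","properties":{"travel":{"type":"array","items":{"type":"number"}},"dr":{"type":"array","items":{"type":"number"}},"fingers":{"type":"number"}}}}},"required":["plan"]}

```bash
mkdir -p pics
python3 - <<'E'
from station import manip
import cv2,json
for n in("scene","top"):
    im=manip.capture(n); cv2.imwrite(f"pics/{n}0.png",im[:,:,::-1])
    c=manip.camera_info(n); print(n,c)
print(manip.get_state())
E
```

```text
scene {'fx': 451.0286334271813, 'fy': 451.0286334271813, 'cx': 261.14966922605896, 'cy': 202.3397979551679, 'dist_coeffs': array([-0.15840037,  0.        ,  0.        ,  0.        ,  0.        ]), 'xyz': array([1.0586183 , 0.79529739, 0.79626389]), 'rotation': array([[-0.87407108, -0.30357881,  0.37926199],
       [ 0.48579587, -0.54854924,  0.68051165],
       [ 0.00145496,  0.77905946,  0.62694836]])}
top {'fx': 350.9873284614132, 'fy': 350.9873284614132, 'cx': 252.4538664774379, 'cy': 192.4920704493835, 'dist_coeffs': array([-0.06487596,  0.        ,  0.        ,  0.        ,  0.        ]), 'xyz': array([0.4624004 , 0.01595283, 0.95463083]), 'rotation': array([[-3.21067082e-03,  9.80279797e-01, -1.97588492e-01],
       [-9.99993847e-01, -3.42670055e-03, -7.51431713e-04],
       [-1.41368992e-03,  1.97584863e-01,  9.80284766e-01]])}
{'t': 0.1, 'joint_pos': array([ 9.84011279e-01,  2.87154194e-01,  1.57805905e+00,  9.92876898e-06,
        1.27860741e+00, -1.50008764e-01]), 'dq': array([-0.00111069, -0.00051322, -0.00373865,  0.00060888, -0.00208612,
        0.00024148]), 'joint_efforts': array([ 1.23206402e-03, -4.07301271e+01, -2.93699169e+01, -9.50407548e-05,
        3.41963445e-03, -9.19732429e-06]), 'tool_pos': array([0.28539036, 0.61145123, 0.40341825]), 'orientation': array([[-9.06118641e-01,  4.23021828e-01, -1.24152812e-03],
       [ 4.23023512e-01,  9.06116817e-01, -1.85004191e-03],
       [ 3.42361401e-04, -2.20155304e-03, -9.99997518e-01]]), 'contact_force': array([-0.17644923, -0.26069735,  0.48389817]), 'wrist_torque': array([-0.014085  ,  0.03777347,  0.00916708]), 'width': 0.08548310141326199}
```

View pics/scene0.png

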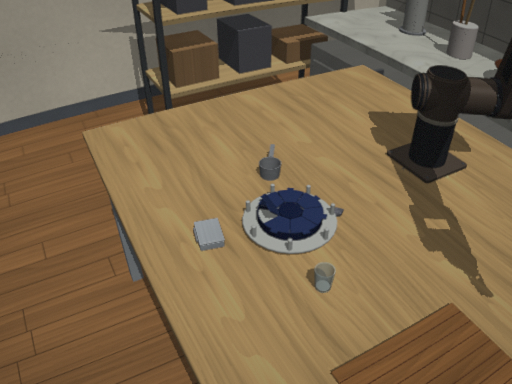

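View pics/top0.png

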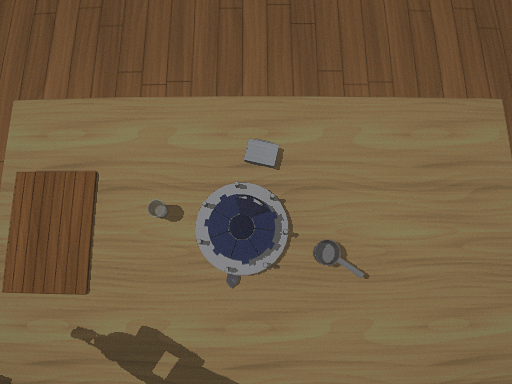

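The top view shows the organizer at about (242,228) and the pointer at about (233,281). The tumbler is at (158,210), the measuring cup at (327,252) and the tin at (262,153). I'll enlarge both views to find the open lid.

Run:
```python
import cv2,numpy as np
a=cv2.imread("pics/scene0.png")[175:265,225:360]; b=cv2.imread("pics/top0.png")[170:295,180:305]
f=lambda i,s:cv2.convertScaleAbs(cv2.resize(i,None,fx=s,fy=s,interpolation=cv2.INTER_CUBIC),alpha=1.7,beta=20)
cv2.imwrite("pics/sc0z.png",f(a,5.5)[:, :800]);cv2.imwrite("pics/top0z.png",f(b,4.7))
```

```text
(no output)
```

View pics/sc0z.png

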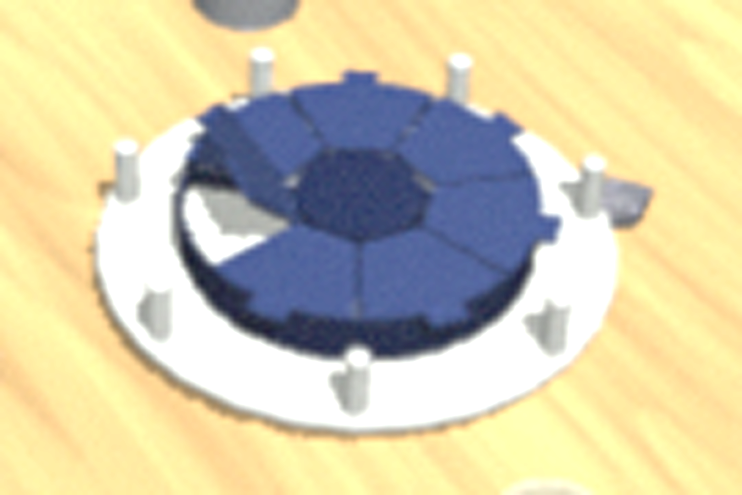

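View pics/top0z.png

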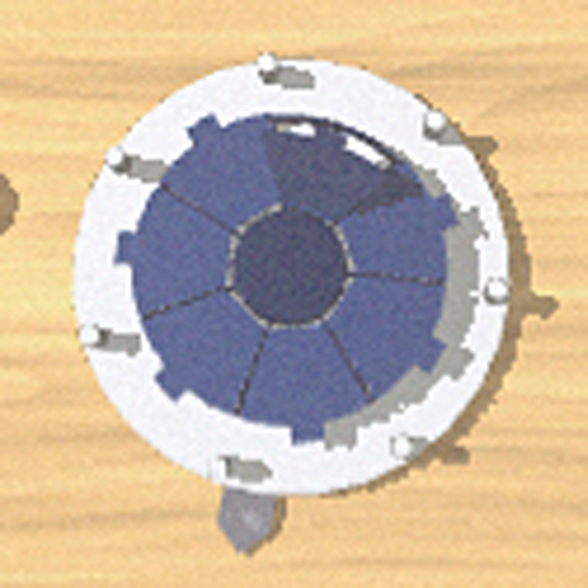

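```bash
cat > h.py <<'E'
import cv2,numpy as np
from station import manip
def ray(n,uv):
    c=manip.camera_info(n);K=np.array([[c['fx'],0,c['cx']],[0,c['fy'],c['cy']],[0,0,1]])
    p=cv2.undistortPoints(np.array(uv,float).reshape(-1,1,2),K,c['dist_coeffs'])[:,0]
    d=np.c_[p[:,0],-p[:,1],-np.ones(len(p))]@c['rotation'].T
    return c['xyz'],d
def plane(n,uv,z):
    o,d=ray(n,uv); return o+d*((z-o[2])/d[:,2])[:,None]
E
python3 - <<'E'
from h import *
from scipy.optimize import least_squares
z=lambda l:[(180+(u-2)/4.7,170+(v-2)/4.7) for u,v in l]
zs=lambda l:[(225+(u-2.5)/5.5,175+(v-2.5)/5.5) for u,v in l]
pt=plane("top",z([(267,64),(435,120),(497,288),(402,445),(220,466),(92,333),(118,157)]),.053)
ps=plane("scene",zs([(126,148),(262,56),(459,63),(594,164),(556,305),(357,357),(158,290)]),.053)
for P in(pt,ps):
    r=least_squares(lambda q:np.r_[P[:,0]-q[0]-.115*np.cos(q[2]-np.arange(7)*2*np.pi/7),P[:,1]-q[1]-.115*np.sin(q[2]-np.arange(7)*2*np.pi/7)],[.5,0,.3]).x
    print(P.round(3).tolist(),r, np.linalg.norm(P[:,:2]-r[:2],axis=1))
print("hub",plane("top",z([(290,267)]),.051),plane("scene",zs([(363,193)]),.051))
print("ptr tip",plane("top",z([(245,553)]),.01),plane("scene",zs([(645,200)]),.01))
for n,h in(("top",0.02),("scene",.02)):
    im=cv2.imread(f"pics/{n}0.png");hsv=cv2.cvtColor(im,cv2.COLOR_BGR2HSV)
    m=((hsv[...,1]<40)&(hsv[...,2]>100)).astype(np.uint8)
    k=cv2.connectedComponentsWithStats(m);print(n,[ (s.tolist(),c.round().tolist()) for s,c in zip(k[2],k[3]) if 60<s[4]<20000])
E
```

```text
[[0.669, 0.059, 0.053], [0.637, -0.035, 0.053], [0.543, -0.067, 0.053], [0.459, -0.015, 0.053], [0.448, 0.083, 0.053], [0.52, 0.153, 0.053], [0.617, 0.141, 0.053]] [0.5562318  0.0456695  0.11132958] [0.11382659 0.11400828 0.11379694 0.11419784 0.11403334 0.11378376
 0.11317107]
[[0.639, -0.032, 0.053], [0.545, -0.065, 0.053], [0.461, -0.012, 0.053], [0.449, 0.087, 0.053], [0.523, 0.16, 0.053], [0.619, 0.145, 0.053], [0.673, 0.065, 0.053]] [ 0.55838267  0.04963064 -0.7879055 ] [0.11469949 0.11502493 0.11511527 0.1153882  0.11550717 0.11264315
 0.11608823]
hub [[0.55551187 0.04574646 0.051     ]] [[0.55589589 0.04947307 0.051     ]]
ptr tip [[0.40012126 0.07178431 0.01      ]] [[0.40833555 0.08118008 0.01      ]]
top [([244, 139, 35, 27, 688], [261.0, 152.0]), ([195, 182, 93, 93, 2412], [238.0, 229.0]), ([155, 205, 11, 12, 83], [160.0, 210.0]), ([323, 244, 11, 18, 145], [328.0, 253.0]), ([337, 258, 27, 20, 131], [350.0, 267.0])]
scene [([0, 0, 137, 123, 14003], [62.0, 53.0]), ([306, 0, 191, 78, 5530], [404.0, 39.0]), ([414, 0, 12, 34, 211], [420.0, 16.0]), ([242, 196, 96, 58, 1849], [289.0, 231.0]), ([258, 209, 15, 14, 86], [263.0, 217.0]), ([193, 218, 32, 32, 746], [209.0, 234.0]), ([120, 231, 21, 50, 194], [131.0, 262.0]), ([316, 268, 18, 23, 184], [323.0, 282.0])]
```

The open compartment's middle is at about -19° and the pointer at about 170.5°, so I'll turn it roughly 170° clockwise. The plan is to push the peg at 57.7°, which is away from the lid, around the far side. The pads will sit loosely either side of it and turn with the arc. First I check where the loose objects stand and work out the hover move.

```bash
cat >> h.py <<'E'
from scipy.spatial.transform import Rotation as Ro
C=np.array([.5568,.0472])
def Rd(yaw): # yaw of tool y, deg; pointing down
    a=np.deg2rad(yaw); y=np.array([np.cos(a),np.sin(a),0]); z=np.array([0,0,-1.]); return np.c_[np.cross(y,z),y,z]
def rows(targets):
    s=manip.get_state(); R=s['orientation'];p=s['tool_pos']
    print("p",p.round(4),"w",round(s['width'],4),"t",s['t'])
    for t in targets:
        x,y,z,yaw=t
        print((R.T@(np.array([x,y,z])-p)).round(4).tolist(),Ro.from_matrix(R.T@Rd(yaw)).as_rotvec().round(4).tolist())
def arc(phi,r,z,yawoff=90): a=np.deg2rad(phi);return (C[0]+r*np.cos(a),C[1]+r*np.sin(a),z,phi+yawoff)
E
python3 - <<'E'
from h import *
print(plane("top",[(160,211),(328,253),(364,275),(262,153)],0.03).round(3), plane("scene",[(323,280),(270,172),(209,235)],.03).round(3))
rows([arc(57.7,.115,.30)])
E
```

```text
[[ 0.599  0.264  0.03 ]
 [ 0.487 -0.18   0.03 ]
 [ 0.43  -0.272  0.03 ]
 [ 0.76  -0.01   0.03 ]] [[ 0.609  0.274  0.03 ]
 [ 0.503 -0.149  0.03 ]
 [ 0.772  0.014  0.03 ]]
p [0.2854 0.6115 0.4034] w 0.0855 t 0.1
[-0.4992, -0.2822, 0.1039] [-0.0016, -0.0019, -1.4438]
```

play_rows:
  plan:
    - {"travel":[-0.04,-0.023,0.009],"dr":[0,0,-0.11],"fingers":-0.3}
    - {"travel":[-0.08,-0.046,0.018],"dr":[0,0,-0.22],"fingers":-0.3}
    - {"travel":[-0.12,-0.069,0.027],"dr":[0,0,-0.33],"fingers":-0.3}
    - {"travel":[-0.15,-0.085,0.035],"dr":[0,0,-0.44],"fingers":-0.3}
    - {"travel":[-0.18,-0.102,0.04],"dr":[0,0,-0.55],"fingers":-0.3}
    - {"travel":[-0.21,-0.119,0.045],"dr":[0,0,-0.66],"fingers":-0.3}
    - {"travel":[-0.24,-0.136,0.05],"dr":[0,0,-0.77],"fingers":-0.3}
    - {"travel":[-0.27,-0.153,0.055],"dr":[0,0,-0.88],"fingers":-0.3}
    - {"travel":[-0.3,-0.17,0.06],"dr":[0,0,-0.99],"fingers":-0.3}
    - {"travel":[-0.33,-0.187,0.065],"dr":[0,0,-1.1],"fingers":-0.3}
    - {"travel":[-0.36,-0.204,0.07],"dr":[0,0,-1.21],"fingers":-0.3}
    - {"travel":[-0.39,-0.221,0.08],"dr":[0,0,-1.32],"fingers":-0.3}

```text
t: 1.1
tool_pos: [0.5461, 0.2446, 0.3242]
orientation: [[-0.631, -0.776, 0.0], [-0.776, 0.631, -0.001], [0.001, -0.001, -1.0]]
contact_force: [0.0, 0.3, 0.2]
width: 0.0297
```

Run:
```python
from h import *
rows([arc(57.7,.115,.30),arc(57.7,.115,.205)])
```

```text
p [0.5461 0.2446 0.3242] w 0.0297 t 1.1
[0.0322, -0.1192, 0.0244] [-0.001, -0.001, -0.1185]
[0.0321, -0.1191, 0.1194] [-0.001, -0.001, -0.1185]
```

play_rows:
  plan:
    - {"travel":[0.011,-0.04,0.008],"dr":[0,0,-0.06],"fingers":-0.3}
    - {"travel":[0.021,-0.08,0.016],"dr":[0,0,-0.119],"fingers":-0.3}
    - {"travel":[0.032,-0.119,0.024],"dr":[0,0,-0.119],"fingers":-0.3}
    - {"travel":[0.032,-0.119,0.024],"dr":[0,0,-0.119],"fingers":-0.3}
    - {"travel":[0.032,-0.119,0.024],"dr":[0,0,-0.119],"fingers":-0.3}

```text
t: 1.52
tool_pos: [0.619, 0.1424, 0.2989]
orientation: [[-0.537, -0.843, -0.002], [-0.843, 0.537, -0.001], [0.002, 0.001, -1.0]]
contact_force: [-0.1, 0.0, 0.1]
width: 0.0297
```

Run:
```python
from h import *
f=lambda i,s:cv2.convertScaleAbs(cv2.resize(i,None,fx=s,fy=s,interpolation=cv2.INTER_CUBIC),alpha=1.7,beta=20)
cv2.imwrite("pics/sc1.png",f(manip.capture("scene")[145:265,215:365,::-1],5))
cv2.imwrite("pics/top1.png",f(manip.capture("top")[170:295,180:305,::-1],4.7))
rows([arc(57.7,.115,.205)])
```

```text
p [0.6179 0.1449 0.2998] w 0.03 t 1.6167
[0.0001, -0.0006, 0.0948] [0.0005, -0.0015, 0.0001]
```

View pics/sc1.png

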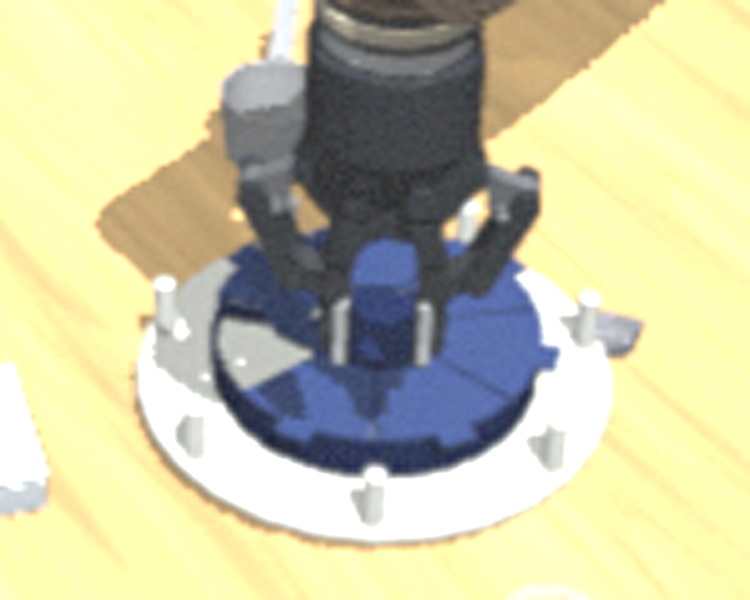

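View pics/top1.png

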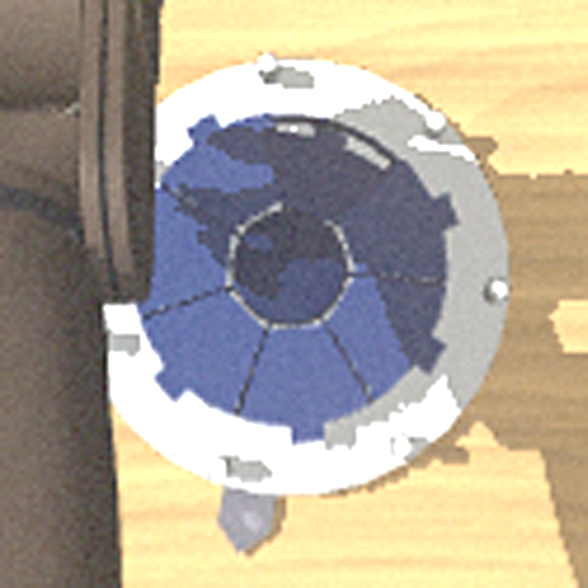

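The gripper hovers over the chosen peg, with pad tips at about (340,360) and (425,360) and the peg below at (373,475). The lid is well clear, so I'll descend.

play_rows:
  plan:
    - {"travel":[0,0,0.03],"dr":[0,0,0],"fingers":-0.3}
    - {"travel":[0,0,0.055],"dr":[0,0,0],"fingers":-0.3}
    - {"travel":[0,0,0.07],"dr":[0,0,0],"fingers":-0.3}
    - {"travel":[0,0,0.08],"dr":[0,0,0],"fingers":-0.3}
    - {"travel":[0,0,0.09],"dr":[0,0,0],"fingers":-0.3}
    - {"travel":[0,0,0.095],"dr":[0,0,0],"fingers":-0.3}
    - {"travel":[0,0,0.095],"dr":[0,0,0],"fingers":-0.3}
    - {"travel":[0,0,0.095],"dr":[0,0,0],"fingers":-0.3}

```text
t: 2.28
tool_pos: [0.618, 0.1452, 0.2056]
orientation: [[-0.534, -0.846, -0.0], [-0.846, 0.534, -0.001], [0.001, -0.0, -1.0]]
contact_force: [0.7, -0.5, 0.2]
width: 0.0296
```

Run:
```python
from h import *
f=lambda i,s:cv2.convertScaleAbs(cv2.resize(i,None,fx=s,fy=s,interpolation=cv2.INTER_CUBIC),alpha=1.7,beta=20)
cv2.imwrite("pics/sc2.png",f(manip.capture("scene")[145:265,215:365,::-1],5))
rows([arc(57.7-4*i,.115,.204) for i in range(1,13)])
```

```text
p [0.6182 0.1451 0.206 ] w 0.0297 t 2.3333
[0.0008, -0.0084, 0.002] [-0.0011, -0.0003, 0.0702]
[0.0017, -0.0164, 0.002] [-0.0011, -0.0002, 0.14]
[0.0031, -0.0243, 0.002] [-0.0011, -0.0002, 0.2098]
[0.005, -0.0321, 0.002] [-0.0011, -0.0002, 0.2796]
[0.0075, -0.0397, 0.0021] [-0.0011, -0.0001, 0.3494]
[0.0105, -0.0472, 0.0021] [-0.0011, -0.0001, 0.4192]
[0.014, -0.0544, 0.0021] [-0.0011, -0.0, 0.489]
[0.018, -0.0613, 0.0021] [-0.0011, -0.0, 0.5589]
[0.0225, -0.068, 0.0021] [-0.0011, 0.0, 0.6287]
[0.0275, -0.0743, 0.0021] [-0.0012, 0.0001, 0.6985]
[0.0328, -0.0803, 0.0021] [-0.0012, 0.0001, 0.7683]
[0.0386, -0.0858, 0.0021] [-0.0012, 0.0002, 0.8381]
```

View pics/sc2.png

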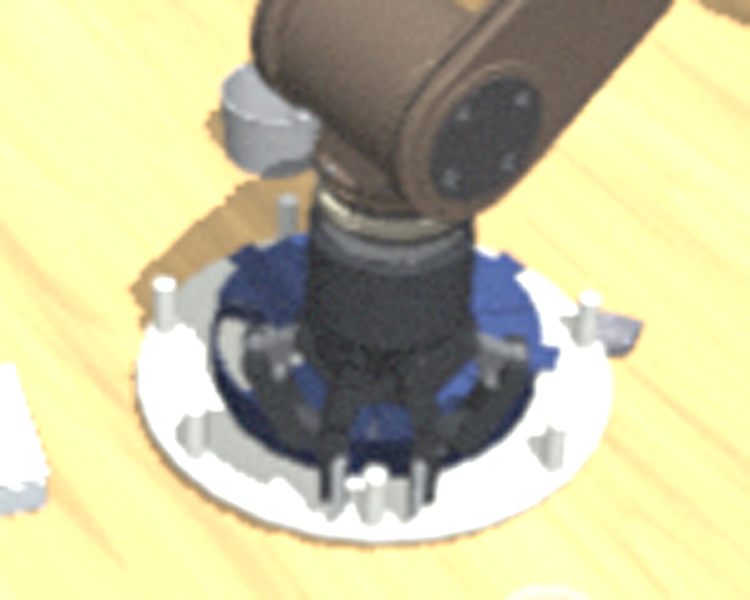

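The peg at (373,490) sits between the pads at (335,490) and (420,490), so I'll sweep clockwise.

play_rows:
  plan:
    - {"travel":[0.001,-0.008,0.002],"dr":[0,0,0.07],"fingers":-0.3}
    - {"travel":[0.002,-0.016,0.002],"dr":[0,0,0.14],"fingers":-0.3}
    - {"travel":[0.003,-0.024,0.002],"dr":[0,0,0.21],"fingers":-0.3}
    - {"travel":[0.005,-0.032,0.002],"dr":[0,0,0.28],"fingers":-0.3}
    - {"travel":[0.0075,-0.04,0.002],"dr":[0,0,0.35],"fingers":-0.3}
    - {"travel":[0.0105,-0.047,0.002],"dr":[0,0,0.42],"fingers":-0.3}
    - {"travel":[0.014,-0.0545,0.002],"dr":[0,0,0.49],"fingers":-0.3}
    - {"travel":[0.018,-0.0615,0.002],"dr":[0,0,0.56],"fingers":-0.3}
    - {"travel":[0.0225,-0.068,0.002],"dr":[0,0,0.63],"fingers":-0.3}
    - {"travel":[0.0275,-0.0745,0.002],"dr":[0,0,0.7],"fingers":-0.3}
    - {"travel":[0.033,-0.0805,0.002],"dr":[0,0,0.77],"fingers":-0.3}
    - {"travel":[0.0385,-0.086,0.002],"dr":[0,0,0.84],"fingers":-0.3}

```text
t: 3.33
tool_pos: [0.6708, 0.0666, 0.2052]
orientation: [[-0.987, -0.163, 0.003], [-0.163, 0.987, 0.0], [-0.003, -0.0, -1.0]]
contact_force: [-1.0, 1.8, -1.1]
width: 0.0298
```

Run:
```python
from h import *
f=lambda i,s:cv2.convertScaleAbs(cv2.resize(i,None,fx=s,fy=s,interpolation=cv2.INTER_CUBIC),alpha=1.7,beta=20)
cv2.imwrite("pics/sc3.png",f(manip.capture("scene")[145:265,215:365,::-1],5))
s=manip.get_state();print(s['contact_force'],s['joint_pos'][5])
rows([arc(57.7-48-4*i,.115,.204) for i in range(1,13)])
```

```text
[ 1.08508513 -0.06630025 -0.57586074] -1.7841083546811534
p [0.6712 0.0653 0.2053] w 0.0296 t 3.3833
[0.001, -0.0066, 0.0013] [-0.0013, 0.0029, 0.0612]
[0.0018, -0.0146, 0.0013] [-0.0012, 0.0029, 0.1311]
[0.0031, -0.0225, 0.0013] [-0.001, 0.003, 0.2009]
[0.005, -0.0303, 0.0013] [-0.0009, 0.003, 0.2707]
[0.0074, -0.038, 0.0013] [-0.0008, 0.003, 0.3405]
[0.0103, -0.0455, 0.0013] [-0.0007, 0.0031, 0.4103]
[0.0138, -0.0527, 0.0013] [-0.0006, 0.0031, 0.4801]
[0.0178, -0.0597, 0.0013] [-0.0005, 0.0031, 0.5499]
[0.0222, -0.0664, 0.0013] [-0.0004, 0.0032, 0.6197]
[0.0271, -0.0728, 0.0013] [-0.0003, 0.0032, 0.6896]
[0.0324, -0.0788, 0.0013] [-0.0002, 0.0032, 0.7594]
[0.0381, -0.0844, 0.0013] [-0.0001, 0.0032, 0.8292]
```

View pics/sc3.png

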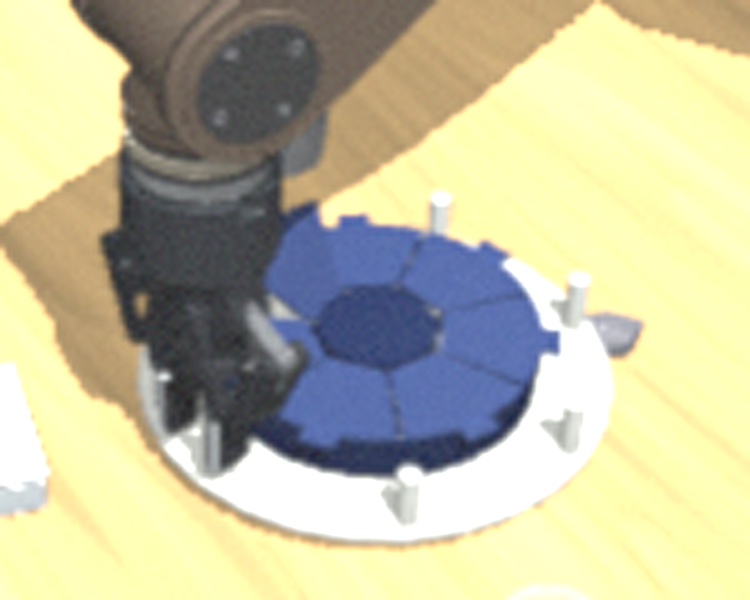

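The carousel turned with the push, and the raised lid is now at about (300,230), clear of the gripper. I'll continue the sweep.

play_rows:
  plan:
    - {"travel":[0.001,-0.0065,0.001],"dr":[0,0,0.06],"fingers":-0.3}
    - {"travel":[0.002,-0.0145,0.001],"dr":[0,0,0.13],"fingers":-0.3}
    - {"travel":[0.003,-0.0225,0.001],"dr":[0,0,0.2],"fingers":-0.3}
    - {"travel":[0.005,-0.0305,0.001],"dr":[0,0,0.27],"fingers":-0.3}
    - {"travel":[0.0075,-0.038,0.001],"dr":[0,0,0.34],"fingers":-0.3}
    - {"travel":[0.0105,-0.0455,0.001],"dr":[0,0,0.41],"fingers":-0.3}
    - {"travel":[0.014,-0.0525,0.001],"dr":[0,0,0.48],"fingers":-0.3}
    - {"travel":[0.018,-0.0595,0.001],"dr":[0,0,0.55],"fingers":-0.3}
    - {"travel":[0.022,-0.0665,0.001],"dr":[0,0,0.62],"fingers":-0.3}
    - {"travel":[0.027,-0.073,0.001],"dr":[0,0,0.69],"fingers":-0.3}
    - {"travel":[0.0325,-0.079,0.001],"dr":[0,0,0.76],"fingers":-0.3}
    - {"travel":[0.038,-0.0845,0.001],"dr":[0,0,0.83],"fingers":-0.3}

```text
t: 4.38
tool_pos: [0.6476, -0.0242, 0.2055]
orientation: [[-0.783, 0.622, 0.006], [0.622, 0.783, -0.001], [-0.005, 0.003, -1.0]]
contact_force: [0.7, 2.1, -0.8]
width: 0.0299
```

Run:
```python
from h import *
f=lambda i,s:cv2.convertScaleAbs(cv2.resize(i,None,fx=s,fy=s,interpolation=cv2.INTER_CUBIC),alpha=1.7,beta=20)
cv2.imwrite("pics/sc4.png",f(manip.capture("scene")[145:265,215:365,::-1],5))
s=manip.get_state();print(s['contact_force'],s['joint_pos'][5])
rows([arc(57.7-96-4*i,.115,.204) for i in range(1,13)])
```

```text
[ 0.66163003 -0.57314284  0.10765578] -1.0914636754582345
p [ 0.647  -0.0252  0.2054] w 0.0297 t 4.4333
[0.0009, -0.0072, 0.0014] [0.0023, 0.0045, 0.0638]
[0.0017, -0.0151, 0.0014] [0.0024, 0.0045, 0.1336]
[0.003, -0.0231, 0.0013] [0.0026, 0.0044, 0.2034]
[0.0049, -0.0309, 0.0013] [0.0027, 0.0043, 0.2732]
[0.0074, -0.0385, 0.0013] [0.0029, 0.0042, 0.3431]
[0.0103, -0.046, 0.0013] [0.003, 0.0041, 0.4129]
[0.0138, -0.0532, 0.0012] [0.0032, 0.004, 0.4827]
[0.0178, -0.0602, 0.0012] [0.0033, 0.0039, 0.5525]
[0.0222, -0.0669, 0.0012] [0.0035, 0.0038, 0.6223]
[0.0271, -0.0732, 0.0011] [0.0036, 0.0037, 0.6921]
[0.0325, -0.0792, 0.0011] [0.0038, 0.0036, 0.7619]
[0.0382, -0.0848, 0.001] [0.0039, 0.0035, 0.8318]
```

View pics/sc4.png

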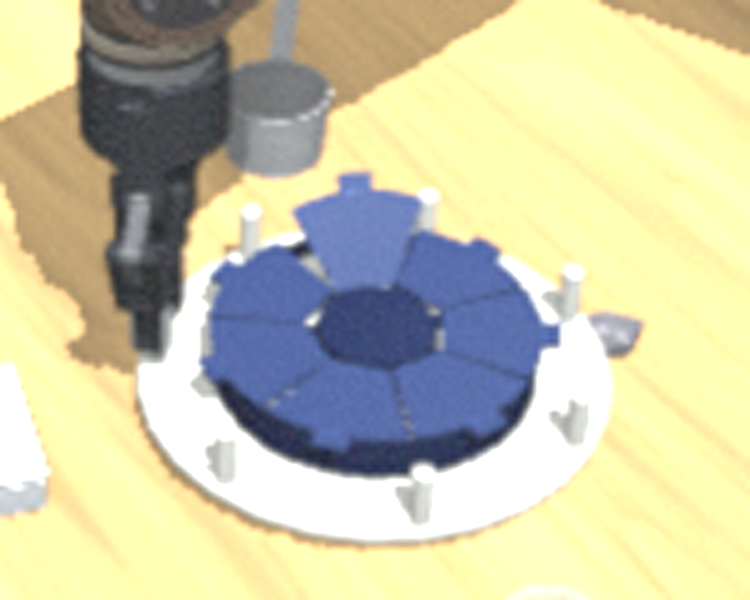

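The raised lid has moved round to about (360,235). I'll continue; the gripper body passes well above the cup.

play_rows:
  plan:
    - {"travel":[0.001,-0.007,0.001],"dr":[0,0,0.063],"fingers":-0.3}
    - {"travel":[0.002,-0.015,0.001],"dr":[0,0,0.133],"fingers":-0.3}
    - {"travel":[0.003,-0.023,0.001],"dr":[0,0,0.203],"fingers":-0.3}
    - {"travel":[0.005,-0.031,0.001],"dr":[0,0,0.273],"fingers":-0.3}
    - {"travel":[0.0075,-0.0385,0.001],"dr":[0,0,0.343],"fingers":-0.3}
    - {"travel":[0.0105,-0.046,0.001],"dr":[0,0,0.413],"fingers":-0.3}
    - {"travel":[0.014,-0.053,0.001],"dr":[0,0,0.483],"fingers":-0.3}
    - {"travel":[0.018,-0.06,0.001],"dr":[0,0,0.553],"fingers":-0.3}
    - {"travel":[0.022,-0.067,0.001],"dr":[0,0,0.623],"fingers":-0.3}
    - {"travel":[0.027,-0.073,0.001],"dr":[0,0,0.693],"fingers":-0.3}
    - {"travel":[0.0325,-0.079,0.001],"dr":[0,0,0.763],"fingers":-0.3}
    - {"travel":[0.038,-0.085,0.001],"dr":[0,0,0.833],"fingers":-0.3}

```text
t: 5.43
tool_pos: [0.565, -0.068, 0.2056]
orientation: [[-0.062, 0.998, 0.01], [0.998, 0.062, -0.002], [-0.003, 0.009, -1.0]]
contact_force: [1.3, 1.3, 0.2]
width: 0.0299
```

Run:
```python
from h import *
f=lambda i,s:cv2.convertScaleAbs(cv2.resize(i,None,fx=s,fy=s,interpolation=cv2.INTER_CUBIC),alpha=1.7,beta=20)
cv2.imwrite("pics/sc5.png",f(manip.capture("scene")[145:265,215:365,::-1],5))
cv2.imwrite("pics/top5.png",f(manip.capture("top")[170:295,180:305,::-1],4.7))
s=manip.get_state();print(s['contact_force'],s['joint_pos'][5])
rows([arc(-86.3-4*i,.115,.204) for i in range(1,9)])
```

```text
[0.08725271 1.1680186  0.66846886] -0.363543345412399
p [ 0.5642 -0.0679  0.2051] w 0.0298 t 5.5333
[0.0006, -0.008, 0.0011] [0.0064, 0.0021, 0.0705]
[0.0014, -0.016, 0.001] [0.0065, 0.0018, 0.1403]
[0.0028, -0.0239, 0.001] [0.0066, 0.0016, 0.2101]
[0.0048, -0.0317, 0.0009] [0.0066, 0.0014, 0.2799]
[0.0073, -0.0393, 0.0008] [0.0067, 0.0012, 0.3497]
[0.0103, -0.0468, 0.0008] [0.0067, 0.0009, 0.4195]
[0.0138, -0.054, 0.0007] [0.0068, 0.0007, 0.4894]
[0.0178, -0.0609, 0.0007] [0.0068, 0.0005, 0.5592]
```

View pics/sc5.png

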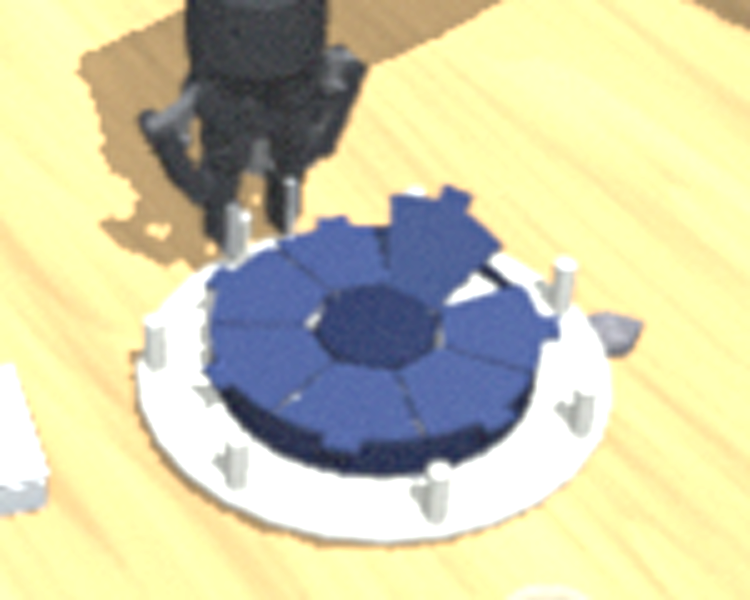

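View pics/top5.png

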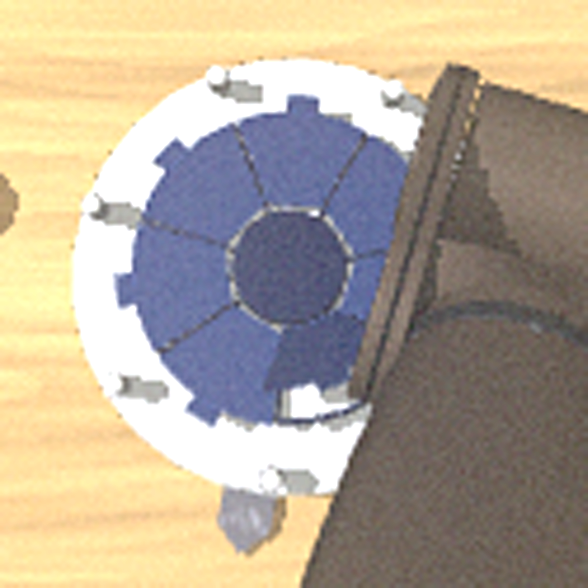

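The lid is now just short of the pointer: the drum gap in the top view is at about (310,400) and the pointer at (248,520). I'll measure the carousel angle from the visible pegs.

Run:
```python
from h import *
z=lambda l:[(180+(u-2)/4.7,170+(v-2)/4.7) for u,v in l]
P=plane("top",z([(216,75),(393,92),(95,208),(117,382),(270,479)]),.053)[:,:2]
Ct=np.array([.5562,.0457])
a=np.degrees(np.arctan2(*(P-Ct).T[::-1])); print(a,np.linalg.norm(P-Ct,axis=1), (a%(360/7)))
# open cell middle = peg(270,479)+25.7
m=np.mean((a-a[4]+25)%(360/7)-25)+a[4]
t=plane("top",z([(245,553)]),.01)[0,:2]-Ct; pt=np.degrees(np.arctan2(t[1],t[0]))
# pointer sides too
tb=plane("top",z([(250,520)]),.01)[0,:2]-Ct; print("ptr",pt,np.degrees(np.arctan2(tb[1],tb[0])))
print("cell",(m+180/7)%360)
```

```text
[ 21.33935811 -30.61553082  73.47746415 124.00150051 174.81012753] [0.11473954 0.11246856 0.11236638 0.11275853 0.11509   ] [21.33935811 20.8130406  22.04889272 21.14435765 20.52441325]
ptr 170.51225521525288 170.37974224176216
cell 201.17401246652668
```

About 30.7° remains, so the tool centre should stop at -117°. The 4.5° lag matches the gap between peg and pad.

play_rows:
  plan:
    - {"travel":[0.0005,-0.008,0.001],"dr":[0.003,0,0.07],"fingers":-0.3}
    - {"travel":[0.0015,-0.016,0.001],"dr":[0.006,0,0.14],"fingers":-0.3}
    - {"travel":[0.003,-0.024,0.001],"dr":[0.006,0,0.21],"fingers":-0.3}
    - {"travel":[0.005,-0.0315,0.001],"dr":[0.006,0,0.28],"fingers":-0.3}
    - {"travel":[0.0075,-0.0395,0.001],"dr":[0.006,0,0.35],"fingers":-0.3}
    - {"travel":[0.0105,-0.047,0.001],"dr":[0.006,0,0.42],"fingers":-0.3}
    - {"travel":[0.0138,-0.054,0.001],"dr":[0.006,0,0.49],"fingers":-0.3}
    - {"travel":[0.0152,-0.0567,0.001],"dr":[0.006,0,0.515],"fingers":-0.3}
    - {"travel":[0.0165,-0.0588,0.001],"dr":[0.006,0,0.537],"fingers":-0.3}
    - {"travel":[0.0165,-0.0588,0.001],"dr":[0.006,0,0.537],"fingers":-0.3}
    - {"travel":[0.0165,-0.0588,0.001],"dr":[0.006,0,0.537],"fingers":-0.3}
    - {"travel":[0.0165,-0.0588,0.001],"dr":[0.006,0,0.537],"fingers":-0.3}

```text
t: 6.53
tool_pos: [0.5053, -0.0554, 0.2044]
orientation: [[0.453, 0.891, 0.003], [0.891, -0.453, -0.001], [0.0, 0.003, -1.0]]
contact_force: [2.5, -1.4, 1.5]
width: 0.0302
```

Run:
```python
from h import *
f=lambda i,s:cv2.convertScaleAbs(cv2.resize(i,None,fx=s,fy=s,interpolation=cv2.INTER_CUBIC),alpha=1.7,beta=20)
cv2.imwrite("pics/sc6.png",f(manip.capture("scene")[145:265,215:365,::-1],5))
cv2.imwrite("pics/top6.png",f(manip.capture("top")[170:295,180:305,::-1],4.7))
s=manip.get_state();print(s['contact_force'],s['tool_pos'])
```

```text
[ 1.69615723 -1.44850151  2.01174737] [ 0.5051352  -0.05536202  0.20419722]
```

View pics/sc6.png

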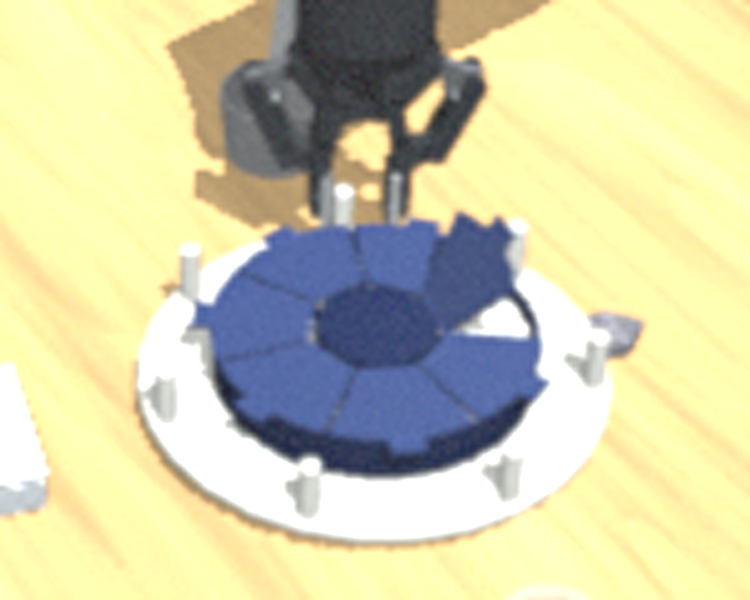

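View pics/top6.png

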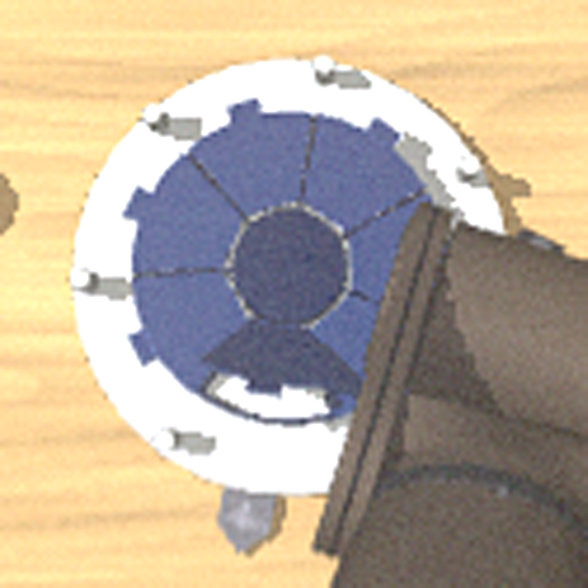

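```bash
cat >> h.py <<'E'
def cell(zp,idx,s=4.7,o=(180,170),n="top",Ct=np.array([.5562,.0457])):
    P=plane(n,[(o[0]+(u-2)/s,o[1]+(v-2)/s) for u,v in zp],.053)[:,:2]
    a=np.degrees(np.arctan2(*(P-Ct).T[::-1])); print(a%(360/7),np.linalg.norm(P-Ct,axis=1))
    print("cell",(np.mean((a-a[idx]+25)%(360/7)-25)+a[idx]+180/7)%360)
E
python3 - <<'E'
from h import *
cell([(323,68),(470,166),(155,115),(83,279),(167,438)],4)
cell([(189,251),(519,230),(600,337),(165,383),(310,465),(510,460),(343,192)],2,5,(215,145),"scene",np.array([.5575,.049]))
E
```

```text
[42.09777805 41.67293813 41.90762579 42.22201419 41.78980614] [0.11215621 0.11361001 0.11307845 0.11357225 0.11392189]
cell 170.50946103133327
[42.24879021 40.77044689 42.3682363  46.01773995 41.70214502 39.26661574
 41.80111962] [0.11483981 0.11367925 0.11510937 0.11817954 0.11331166 0.11934386
 0.11441889]
cell 170.59644196089963
```

Both views put the open compartment at 170.5–170.6°, which matches the pointer at 170.5° (front tolerance about 9°). The lid is still up and the foot hasn't moved. I'll free the pads from the peg, rise and shut the fingers.

play_rows:
  plan:
    - {"travel":[0,0.003,0],"dr":[0,0,0],"fingers":-0.3}
    - {"travel":[0,0.006,0],"dr":[0,0,0],"fingers":-0.3}
    - {"travel":[0,0.006,-0.01],"dr":[0,0,0],"fingers":-0.3}
    - {"travel":[0,0.006,-0.03],"dr":[0,0,0],"fingers":-0.3}
    - {"travel":[0,0.006,-0.06],"dr":[0,0,0],"fingers":-0.3}
    - {"travel":[0,0.006,-0.09],"dr":[0,0,0],"fingers":-0.6}
    - {"travel":[0,0.006,-0.12],"dr":[0,0,0],"fingers":-1}
    - {"travel":[0,0.006,-0.136],"dr":[0,0,0],"fingers":-1}
    - {"travel":[0,0.006,-0.136],"dr":[0,0,0],"fingers":-1}

```text
t: 7.38
tool_pos: [0.5112, -0.0582, 0.3455]
orientation: [[0.453, 0.891, 0.01], [0.891, -0.453, -0.004], [0.002, 0.011, -1.0]]
contact_force: [0.9, -0.5, 0.6]
width: 0.0003
```

Run:
```python
from h import *
f=lambda i,s:cv2.convertScaleAbs(cv2.resize(i,None,fx=s,fy=s,interpolation=cv2.INTER_CUBIC),alpha=1.7,beta=20)
cv2.imwrite("pics/sc7.png",f(manip.capture("scene")[145:265,215:365,::-1],5))
x,y,_,_=arc(170.5,.074,0)
rows([(x,y,.34,-9.5),(x,y,.27,-9.5),(x,y,.222,-9.5)])
```

```text
p [ 0.5105 -0.058   0.3427] w 0.0002 t 7.4333
[0.0925, -0.0771, 0.0023] [0.007, 0.0002, -0.3049]
[0.0925, -0.0775, 0.0723] [0.007, 0.0002, -0.3049]
[0.0924, -0.0779, 0.1203] [0.007, 0.0002, -0.3049]
```

View pics/sc7.png

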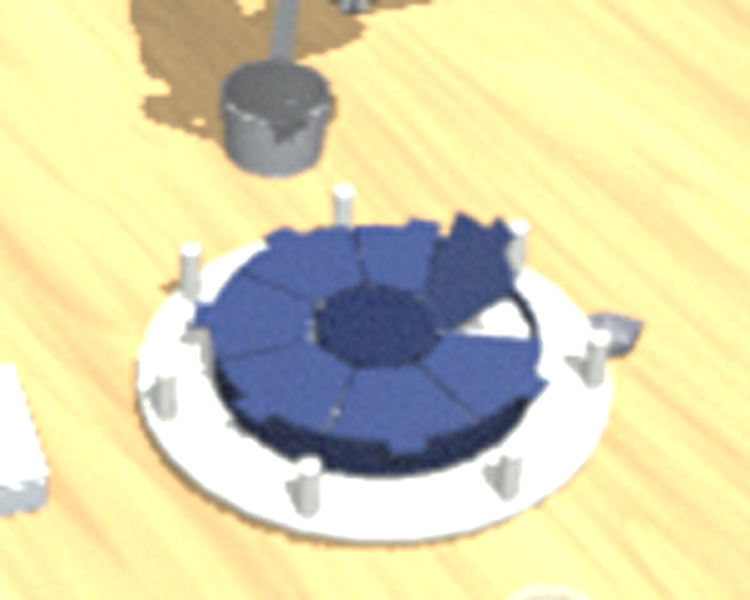

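The pegs are unchanged, at (343,190), (519,230) and (600,337), and the lid is still up at (470,260). I'll move over the lid's outer half.

play_rows:
  plan:
    - {"travel":[0.023,-0.019,0],"dr":[0,0,-0.076],"fingers":-1}
    - {"travel":[0.046,-0.038,0],"dr":[0,0,-0.152],"fingers":-1}
    - {"travel":[0.069,-0.057,0],"dr":[0,0,-0.228],"fingers":-1}
    - {"travel":[0.0925,-0.077,0.002],"dr":[0.007,0,-0.305],"fingers":-1}
    - {"travel":[0.0925,-0.077,0.002],"dr":[0.007,0,-0.305],"fingers":-1}
    - {"travel":[0.0925,-0.077,0.002],"dr":[0.007,0,-0.305],"fingers":-1}
    - {"travel":[0.0925,-0.077,0.002],"dr":[0.007,0,-0.305],"fingers":-1}

```text
t: 8.02
tool_pos: [0.4835, 0.0592, 0.3389]
orientation: [[0.165, 0.986, -0.003], [0.986, -0.165, -0.0], [-0.001, -0.003, -1.0]]
contact_force: [-0.6, -0.7, 1.2]
width: -0.0001
```

Run:
```python
from h import *
f=lambda i,s:cv2.convertScaleAbs(cv2.resize(i,None,fx=s,fy=s,interpolation=cv2.INTER_CUBIC),alpha=1.7,beta=20)
cv2.imwrite("pics/sc8.png",f(manip.capture("scene")[145:265,215:365,::-1],5))
x,y,_,_=arc(170.5,.074,0)
rows([(x,y,.34,-9.5),(x,y,.27,-9.5),(x,y,.222,-9.5)])
```

```text
p [0.4838 0.0588 0.3393] w -0.0003 t 8.0667
[0.0006, -0.0001, -0.0007] [-0.0018, 0.0007, -0.0011]
[0.0007, 0.0, 0.0693] [-0.0018, 0.0007, -0.0011]
[0.0007, 0.0001, 0.1173] [-0.0018, 0.0007, -0.0011]
```

View pics/sc8.png

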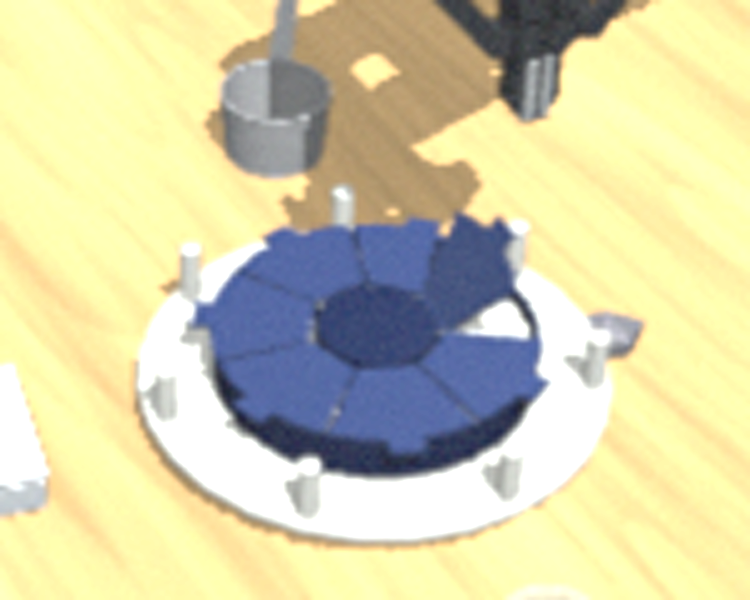

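The shut fingertips at (535,110) are above the lid. I'll press straight down in small steps.

play_rows:
  plan:
    - {"travel":[0.0005,0,0.02],"dr":[0,0,0],"fingers":-1}
    - {"travel":[0.0005,0,0.04],"dr":[0,0,0],"fingers":-1}
    - {"travel":[0.0005,0,0.05],"dr":[0,0,0],"fingers":-1}
    - {"travel":[0.0005,0,0.056],"dr":[0,0,0],"fingers":-1}
    - {"travel":[0.0005,0,0.062],"dr":[0,0,0],"fingers":-1}
    - {"travel":[0.0005,0,0.068],"dr":[0,0,0],"fingers":-1}
    - {"travel":[0.0005,0,0.074],"dr":[0,0,0],"fingers":-1}
    - {"travel":[0.0005,0,0.08],"dr":[0,0,0],"fingers":-1}
    - {"travel":[0.0005,0,0.085],"dr":[0,0,0],"fingers":-1}
    - {"travel":[0.0005,0,0.09],"dr":[0,0,0],"fingers":-1}
    - {"travel":[0.0005,0,0.095],"dr":[0,0,0],"fingers":-1}
    - {"travel":[0.0005,0,0.1],"dr":[0,0,0],"fingers":-1}

```text
t: 9.07
tool_pos: [0.4838, 0.0593, 0.2389]
orientation: [[0.166, 0.986, -0.002], [0.986, -0.166, -0.0], [-0.001, -0.001, -1.0]]
contact_force: [0.4, -0.2, 1.4]
width: 0.0002
```

Run:
```python
from h import *
f=lambda i,s:cv2.convertScaleAbs(cv2.resize(i,None,fx=s,fy=s,interpolation=cv2.INTER_CUBIC),alpha=1.7,beta=20)
cv2.imwrite("pics/sc9.png",f(manip.capture("scene")[145:265,215:365,::-1],5))
x,y,_,_=arc(170.5,.074,0)
rows([(x,y,.2225,-9.5)])
```

```text
p [0.4833 0.0593 0.2379] w 0.0001 t 9.1167
[0.0002, 0.0005, 0.0154] [-0.0033, 0.0008, -0.0011]
```

View pics/sc9.png

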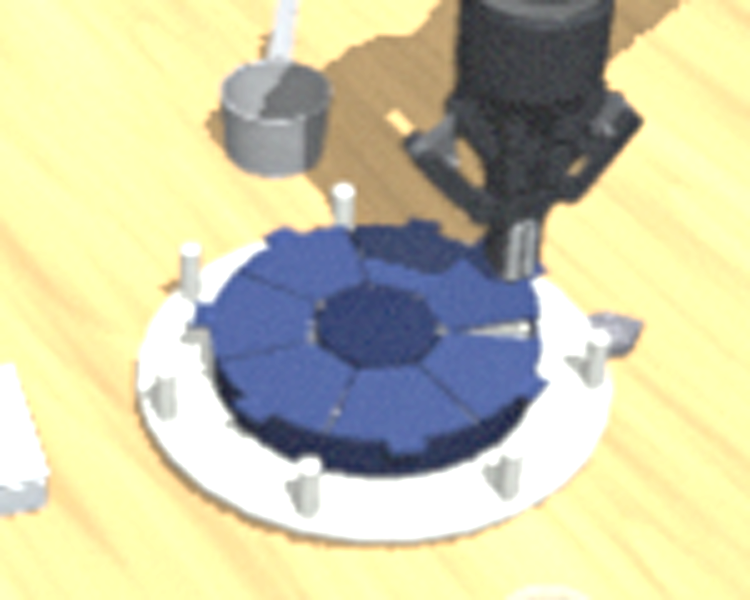

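The lid is closing under the fingertip at (515,275), with a sliver of gap left at (500,330).

play_rows:
  plan:
    - {"travel":[0,0,0.004],"dr":[0,0,0],"fingers":-1}
    - {"travel":[0,0,0.008],"dr":[0,0,0],"fingers":-1}
    - {"travel":[0,0,0.011],"dr":[0,0,0],"fingers":-1}
    - {"travel":[0,0,0.013],"dr":[0,0,0],"fingers":-1}
    - {"travel":[0,0,0.015],"dr":[0,0,0],"fingers":-1}
    - {"travel":[0,0,0.0155],"dr":[0,0,0],"fingers":-1}
    - {"travel":[0,0,0.0155],"dr":[0,0,0],"fingers":-1}

```text
t: 9.7
tool_pos: [0.4834, 0.0593, 0.2228]
orientation: [[0.166, 0.986, -0.004], [0.986, -0.166, -0.0], [-0.001, -0.004, -1.0]]
contact_force: [-2.0, -0.3, 3.2]
width: -0.0
```

play_rows:
  plan:
    - {"travel":[0,0,0.001],"dr":[0,0,0],"fingers":-1}
    - {"travel":[0,0,0.0015],"dr":[0,0,0],"fingers":-1}
    - {"travel":[0,0,0.0015],"dr":[0,0,0],"fingers":-1}

```text
t: 9.95
tool_pos: [0.4837, 0.0593, 0.2226]
orientation: [[0.166, 0.986, -0.005], [0.986, -0.166, -0.0], [-0.001, -0.005, -1.0]]
contact_force: [-4.2, -0.1, 9.2]
width: -0.0001
```

The motion stopped at 0.2226 m (fingertip at 49.6 mm, shut height 49.5 mm) and the force rose to 9 N, so the lid is seated. I'll retreat straight up, then to the side so the views are clear.

play_rows:
  plan:
    - {"travel":[0,0,-0.005],"dr":[0,0,0],"fingers":-1}
    - {"travel":[0,0,-0.02],"dr":[0,0,0],"fingers":-1}
    - {"travel":[0,0,-0.05],"dr":[0,0,0],"fingers":-1}
    - {"travel":[0,0,-0.09],"dr":[0,0,0],"fingers":-1}
    - {"travel":[0.035,0,-0.11],"dr":[0,0,0],"fingers":-1}
    - {"travel":[0.07,0,-0.12],"dr":[0,0,0],"fingers":-1}
    - {"travel":[0.105,0,-0.12],"dr":[0,0,0],"fingers":-1}
    - {"travel":[0.14,0,-0.12],"dr":[0,0,0],"fingers":-1}
    - {"travel":[0.175,0,-0.12],"dr":[0,0,0],"fingers":-1}
    - {"travel":[0.21,0,-0.12],"dr":[0,0,0],"fingers":-1}
    - {"travel":[0.21,0,-0.12],"dr":[0,0,0],"fingers":-1}
    - {"travel":[0.21,0,-0.12],"dr":[0,0,0],"fingers":-1}

```text
t: 10.95
tool_pos: [0.5189, 0.268, 0.3421]
orientation: [[0.163, 0.987, -0.005], [0.987, -0.163, -0.0], [-0.001, -0.005, -1.0]]
contact_force: [-0.4, 0.1, 0.2]
width: 0.0001
```

Run:
```python
from h import *
f=lambda i,s:cv2.convertScaleAbs(cv2.resize(i,None,fx=s,fy=s,interpolation=cv2.INTER_CUBIC),alpha=1.7,beta=20)
cv2.imwrite("pics/sc10.png",f(manip.capture("scene")[145:265,215:365,::-1],5))
cv2.imwrite("pics/top10.png",f(manip.capture("top")[170:295,180:305,::-1],4.7))
```

```text
(no output)
```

View pics/sc10.png

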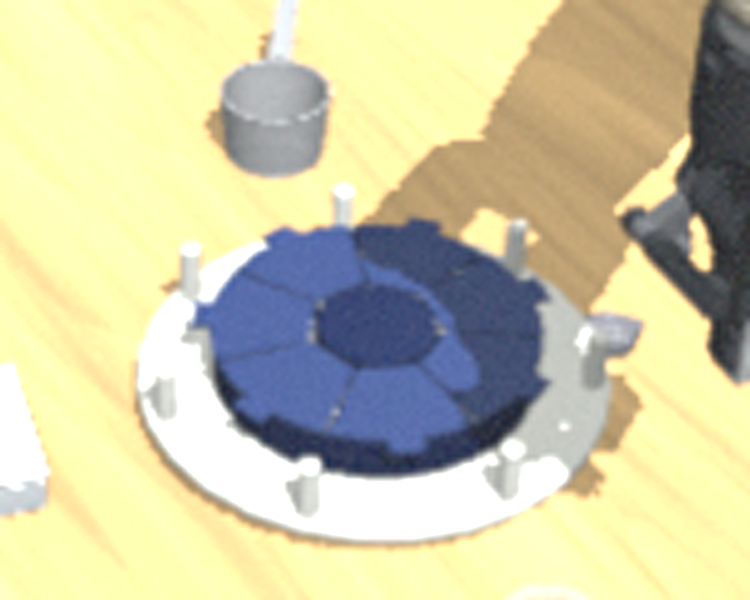

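View pics/top10.png

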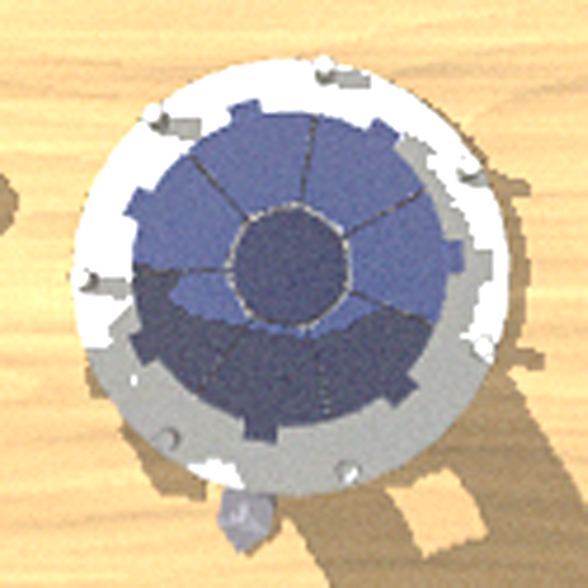

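The lid lies flat like the other six. Its lip at (262,430) in the top view is in line with the hub (290,267) and the pointer tip (245,553). The pegs are unchanged and the arm is clear, so I'll hand in.

Run:
```python
from station import manip
print(manip.get_state()['t']); manip.hand_in()
```

```text
11.05
the job is handed in; nothing more can be done
```

I turned the organizer about 170° clockwise until the open compartment stood at the pointer, then pressed its lid shut and handed in at 11.05 s. `hand_in` reports no verdict, so the result rests on my own checks.

- **Turning:** I pushed one peg that was well away from the lid, with the pads sitting loosely either side of it.
- **Alignment:** before pressing, the two cameras put the compartment at 170.5° and 170.6°, and the pointer measured 170.5° in the top view. The lid was still up. After pressing, the pegs looked unchanged and the lid's lip lined up with the pointer.
- **Lid:** with the fingers shut, the fingertips stopped at 49.6 mm, against a shut height of 49.5 mm, with about 9 N on them. The last pictures show the lid lying flat like the other six.
- **Surroundings:** in the last pictures the foot and measuring cup looked unmoved and the arm was clear of everything. I kept clear of the tumbler and tin, which those views show only at the edge, and did not re-measure them.
- **Disagreement:** the two cameras differed by up to 4 mm on the organizer's centre. My one reading of the pointer tip from the scene camera was about 12 mm off, so I used the top view's reading, which matched the pointer's given length.

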